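Hold the pick-up coil over the closed test box

TASK

The charger board is already loaded in the test box: shut the box's clear hinged lid fully, then pick up the small wound transformer that serves as pick-up coil from its mat and lift it clear over the row of bottle, bin and spool that stands between, leaving those where they are. Finish while still holding the coil still and upright above the red frame printed on the lid, centred in it, its two yellow faces (the sides where the pins stick out) looking along the frame's long side (either way round), its underside about 15 mm above the lid. The coil must never touch the box or its lid, and the program ends with the gripper holding it there.

Things in the scene. Friction and masses are not known exactly. Their poses are not given: they have to be found in the camera images.
- testbox: Fixed open-topped aluminium test box, 160 (x) x 110 (y) x 50 mm high, wall 4 mm, a green charger board fixed inside below the rim. Origin: centre of its underside, on the bench. Its -x side is the front; the lid is hinged along the top edge of its +x (back) wall: the hinge line lies along the box's y axis at x = +80 mm, z = +50 mm. It stands straight ahead of the robot or well to its right, turned by up to about 0.15 rad.
- lid (a joint): Angle of the clear plastic lid of the test box, rad: 0 = fully shut (flat on the rim), growing as the front edge swings up and back about the hinge; 1.57 = upright. It starts between 0.6 and 1.0. The hinge is stiff (friction 0.16 N m, lid 100 g): the lid stays where it is left and is pushed shut with about 1 to 3 N near its front edge on its outer (upper) face.
- frame (a point): Centre of the red printed frame (outside 60 x 46 mm, inside 50 x 36 mm, long side along x, flat) on the lid's outer face; moves with the lid. The lid is a plate 160 (x) x 110 (y) x 5 mm; this point lies on its outer face in the middle, 80 mm from the hinge line. x points from the front edge to the hinge, z out of the outer face (up when shut); shut, it stands 55 mm above the bench.
- lid_lip (a point): Top of the blue lip at the middle of the lid's front edge, 166 mm from the hinge line; the lip is 50 mm wide, 4 mm thick, and projects 13 mm beyond the lid's front edge; same axes as the frame.
- mat: Fixed light grey mat, 100 x 100 x 3 mm, on the other side of the row from the box. Origin: centre of its underside. Room round the work: a tall post stands just behind and left of the robot base (about x = -0.10, y = +0.11 m), and a stack of instruments begins about 0.72 m ahead of it.
- coil: Small wound transformer used as pick-up coil: dark core with a yellow winding, standing on its pins on the mat, body 28 (x) x 24 (y) x 27 mm high, its core about 29 mm long in y, the pins sticking out 5 mm at the foot on the -x and +x sides (38 mm over the pins); the yellow winding shows on its -x and +x faces. It weighs 20 to 42 g and is best taken from above across its dark ends (along its y). Origin: centre of its underside; z up.
- bottle: White solvent bottle with a black cap and steel dish, 62 mm diameter, 123 mm tall, upright in the row between mat and box. Origin: centre of its underside.
- bin: Blue open-front parts bin, 107 (x) x 69 (y) x 52 mm high, in the same row. Origin: centre of its underside.
- spool: Reel of solder wire, about 56 x 63 x 46 mm high, in the same row. Origin: on its underside, about the middle.
Things that resemble listed ones, but are neither listed nor needed, are in the scene too. Leave any orange or purple look-alike of the coil alone.

How it is judged (in metres and radians):
On the way, in this order (a step that is already met when the one before it is completed fails the run):
1. the lid is shut while the coil still stands on its mat (value of joint lid below 0.05 rad and z of coil in the frame of mat below 0.015 m), for 0.2 s.
2. the coil is lifted in the fingers (height (world z) of coil above 0.06 m and contact force between coil and the fingers above 1 N), for 0.2 s.
At the end, for the whole second after the job is handed in: The lid is shut (within 0.05 rad); the coil is held in the fingers, still (under 20 mm/s), upright and parallel to the frame within 0.2 rad, centred within 8 mm along each axis of the frame, its underside 5 to 28 mm above the lid, touching neither lid nor box (value of joint lid below 0.05 rad and x of coil in the frame of frame between -0.008 and 0.008 m and y of coil in the frame of frame between -0.008 and 0.008 m and z of coil in the frame of frame between 0.005 and 0.028 m and angle between the x axis of coil and the x axis of frame, either way round below 0.2 rad and angle between coil's own z axis and vertical below 0.2 rad and contact force between coil and the fingers above 1 N and contact force between coil and testbox below 0.05 N and linear speed of coil below 0.02 m/s); the arm keeps its last pose, push and grip.
It fails at once if the coil touches the test box or its lid (contact force between coil and testbox above 0.3 N).
It fails at once if the bottle is shifted by more than 20 mm or tipped (distance of bottle from where it was at the start of the episode above 0.02 m or angle between bottle's own z axis and vertical above 0.3 rad).
It fails at once if the bin is shifted by more than 20 mm or tipped (distance of bin from where it was at the start of the episode above 0.02 m or angle between bin's own z axis and vertical above 0.3 rad).
It fails at once if the spool is shifted by more than 20 mm or tipped (distance of spool from where it was at the start of the episode above 0.02 m or angle between spool's own z axis and vertical above 0.3 rad).
It also fails if it takes over 53 s, if anything falls off the work surface, if the arm or the gripper's body presses on something with over 40 N, if the wrist force passes 120 N, or if a joint passes its speed limit or range.

ROBOT

A 6-joint arm with a two-finger parallel gripper is mounted at the origin on the work surface; the furniture and walls round the work are solid. World frame = base frame: x ahead of the robot, y to its left, z up, the work surface at z = 0. Lengths are in mm, angles in rad, forces in N, time in s.
With the tool pointing down it reaches from about 375 to 975 mm from the base axis. Payload 3.8 kg.
Tool frame: the origin (TCP) lies midway between the tips of the shut fingers; the grasp point (between the pads) lies 19 mm behind it (env.tcp_to_grasp is the z of the grasp point in the tool frame, in mm); z points along the fingers, y is the line along which they close (so a half turn about z gives the same grasp; the last joint's range is limited). The gripper opens to 85 mm and grips with 20 to 120 N. Pads are 22 mm wide; open, the fingers measure 114 mm over their backs; the gripper's body (76 mm by 85 mm) begins 54 mm behind the grasp point. The pads swing forward as they close: fully open they stand 13 mm farther back than shut.
Start: joints at [-1.213, 0.264, 1.604, -0, 1.274, -0.037], TCP at [259.615, -623.071, 231.28] pointing down, gripper open.
Joint ranges: [-2.63, 2.63], [-0.94, 2.18], [0.31, 2.57], [-1.31, 4.45], [0, 2.66], [-2.55, 2.55]. Speed limits (rad/s): [2.57, 2.57, 3.14, 3.14, 3.14, 3.14].

INTERFACE

Orientations are given as a unit quaternion [w, x, y, z].
In Python, from station import env gives the robot as it stands.
- The arm moves only by the shell command python3 -m creep 'ROWS'. ROWS is JSON, one flat list of numbers, 7 for each row, row after row: the shift along the tool's x, y, z in mm, then the turn, a rotation vector about the tool's x, y, z in degrees, then the finger opening in mm, from 0 to 85.4. In form: [x, y, z, wx, wy, wz, fingers, x, y, z, wx, wy, wz, fingers, ...]. A call has 1 to 5 rows; each row shifts and turns the commanded pose from where the row before left it, along the tool's axes as they then stand; what a row does not reach is not made up. A row lasts 1/8 s, in which the tool goes at most 62.5 mm and 10.7 degrees, less where a joint would pass 70% of its speed; a pose out of reach is approached as far as the arm can. A call with a gripper value outside its range is refused whole. The fingers move at their own pace and stop on an object; the grip force is fixed at half the most. Time passes only in rows, so rows that do not move let the fingers close. It gives the time, the measured TCP pose, the force, the opening and the grip force at its end, in the units of the state.
- env.get_state(): the state, without advancing time (a new reading comes with each control period).
- env.get_image(name): name is "side" or "top"; returns (picture, depth): 420x560x3 uint8, red, green, blue; 420x560 float32, mm along the optical axis (not along the pixel's ray), 0 where there is no reading.
- env.camera_params(name): a dict with "K" (3x3 intrinsics, pixels), "k1" (the pictures are not rectified: a ray, as slopes to the right and down, at radius r is drawn at 1 + k1 r^2 times it, then the intrinsics apply), "rvec" (rotation vector, rad) and "tvec" (3), from world to camera coordinates, as OpenCV has them. Camera axes: x right, y down, z forward; pixel columns grow to the right and rows downward; lengths in mm; the calibration is good to about 2 mm. A picture is of the moment at which its call begins. camera_params takes no time and is no camera call.
- env.job_done(): hands the job in; it is judged then, once.
Trained networks look in the newest picture that a camera, given by its name, has taken for a name from the list of things; names that differ only in an ending like _2 or _b are one class to them, and where a whole thing is asked for, a point or a joint stands for the part that bears it (a point fixed in the world has none). Each returns a list of dicts, best first, with "p" (0 to 1); they miss things now and then, are a little off and sometimes report something else, mostly with a low value. They report only what shows in the picture. A call takes as long as a camera call. They do not tell look-alikes from the thing itself.
- env.boxes_of(camera, target): "bbox" ([left, top, right, bottom] in pixels, round what is visible of it).
- env.trace(camera, target): "mask" (420x560 bool, what is visible of it) and "bbox" ([left, top, right, bottom] in pixels, round what is visible of it).
The state is a dict: "clock": time; "joint_positions": joint angles; "dq": joint speeds; "tau": joint torques, N m; "tool_pos": TCP position; "tcp_rot": TCP orientation; "ft_force": force on the tool from outside, world axes, zero at the start; "wrist_torque": the same for the moment, N m; "width": finger opening in mm; "finger_force": force on a finger pad.
Only numpy, scipy, OpenCV 4.12 (cv2) and the standard library are available. Lean on these libraries where they do the work, as an engineer would, in place of code of your own. Each camera call takes 0.05 s, during which the arm holds its last target. There are 200 camera calls.

## Working session

There is one attempt and no reset: what is moved stays moved. The work goes in short steps, Python scripts to look and compute and a shell command to move; the robot and the scene stay as the last step left them, time stands still between calls to the robot, and variables do not carry over. Pictures are saved under pics/ and viewed, at most 10 in all, crops included, and the job is handed in when it is done.

```bash
ls; mkdir -p pics; cat > h.py <<'E'
import numpy as np, cv2, json
from station import env
from scipy.spatial.transform import Rotation as R
def cloud(name,depth):
    p=env.camera_params(name);K=np.array(p["K"],float);h,w=depth.shape
    u,v=np.meshgrid(np.arange(w),np.arange(h))
    xd=(u-K[0,2])/K[0,0];yd=(v-K[1,2])/K[1,1];x,y=xd.copy(),yd.copy()
    for _ in range(10):
        f=1+p["k1"]*(x*x+y*y);x=xd/f;y=yd/f
    P=np.stack([x*depth,y*depth,depth],-1)
    Rm=cv2.Rodrigues(np.array(p["rvec"],float))[0];t=np.array(p["tvec"],float).ravel()
    W=(P-t)@Rm
    W[depth<=0]=np.nan
    return W
E
python3 - <<'E'
from h import *
for n in ("top","side"):
    im,d=env.get_image(n);cv2.imwrite(f"pics/{n}0.png",im[...,::-1]);np.savez(f"{n}0.npz",im=im,d=d)
    p=env.camera_params(n);Rm=cv2.Rodrigues(np.array(p["rvec"],float))[0]
    print(n,-Rm.T@np.array(p["tvec"],float).ravel(),p["K"],p["k1"])
    W=cloud(n,d)
    for t in ["testbox","lid","frame","lid_lip","mat","coil","bottle","bin","spool"]:
        for r in env.trace(n,t)[:5]:
            if r["p"]<.2: continue
            q=W[r["mask"]];q=q[~np.isnan(q[:,0])]
            print(t,round(r["p"],2),np.round(r["bbox"]),np.round(np.median(q,0)) if len(q) else None,np.round(np.percentile(q,[3,97],axis=0)).tolist() if len(q) else None)
print(env.get_state())
E
```

```text
pics
top [ 379.52412379 -255.50692694  934.79854605] [[456.97970248   0.         283.15268769]
 [  0.         456.97970248 210.87946547]
 [  0.           0.           1.        ]] -0.15261958254095362
testbox 0.89 [343. 192. 424. 281.] [ 481. -407.   89.] [[415.0, -466.0, 3.0], [567.0, -356.0, 151.0]]
testbox 0.35 [285. 183. 311. 214.] [ 560. -244.   46.] [[539.0, -265.0, 1.0], [585.0, -223.0, 49.0]]
lid 0.9 [359. 190. 421. 263.] [ 498. -414.  111.] [[439.0, -468.0, 58.0], [567.0, -363.0, 153.0]]
frame 0.66 [360. 190. 423. 264.] [ 499. -415.  111.] [[440.0, -468.0, 59.0], [567.0, -363.0, 153.0]]
lid_lip 0.53 [184. 174. 235. 222.] [572. -55.   3.] [[530.0, -101.0, -0.0], [623.0, -6.0, 6.0]]
mat 0.87 [183. 174. 234. 222.] [571. -53.   3.] [[528.0, -101.0, -1.0], [623.0, -5.0, 6.0]]
coil 0.66 [202. 178. 215. 195.] [593. -58.  26.] [[581.0, -69.0, 3.0], [607.0, -44.0, 31.0]]
coil 0.62 [250. 172. 264. 187.] [ 608. -159.   25.] [[598.0, -173.0, 3.0], [622.0, -146.0, 30.0]]
coil 0.6 [174. 245. 192. 262.] [459. -13.  24.] [[445.0, -25.0, 4.0], [473.0, 0.0, 29.0]]
coil 0.59 [248. 206. 260. 23
[... 1937 characters left out ...]
lock': 1.0, 'joint_positions': array([-1.21289066e+00,  2.63861473e-01,  1.60397638e+00, -1.13951332e-05,
        1.27370973e+00, -3.69310790e-02]), 'dq': array([-0.00098521,  0.0009976 , -0.00121415,  0.0002459 ,  0.00083696,
       -0.00183417]), 'tau': array([-2.09504666e-03, -5.15082979e+01, -3.67735934e+01, -1.85040253e-04,
        9.10830313e-04,  1.13367832e-05]), 'tool_pos': array([ 259.62072901, -623.07928991,  231.31848867]), 'tcp_rot': array([ 2.31191041e-05,  9.80575874e-01,  1.96140141e-01, -1.77642539e-06]), 'ft_force': array([ 0.02788306,  1.26704728, -0.11276118]), 'wrist_torque': array([-0.05589644,  0.02005047, -0.03285556]), 'finger_force': 0.0, 'width': 85.86539589865377}
```

```bash
python3 - <<'E'
from h import *
im=np.load("top0.npz")["im"];s=np.load("side0.npz")["im"]
c=cv2.resize(im[165:270,165:430],None,fx=3,fy=3,interpolation=cv2.INTER_CUBIC)
a=cv2.resize(im[168:228,178:268],(400,266),interpolation=cv2.INTER_CUBIC)
b=cv2.resize(s[232:332,185:295],(295,266),interpolation=cv2.INTER_CUBIC)
o=np.zeros((590,800,3),np.uint8);o[:315,:795]=c;o[320:586,:400]=a;o[320:586,402:697]=b
cv2.imwrite("pics/comp0.png",o[...,::-1])
E
```

```text
(no output)
```

View pics/comp0.png

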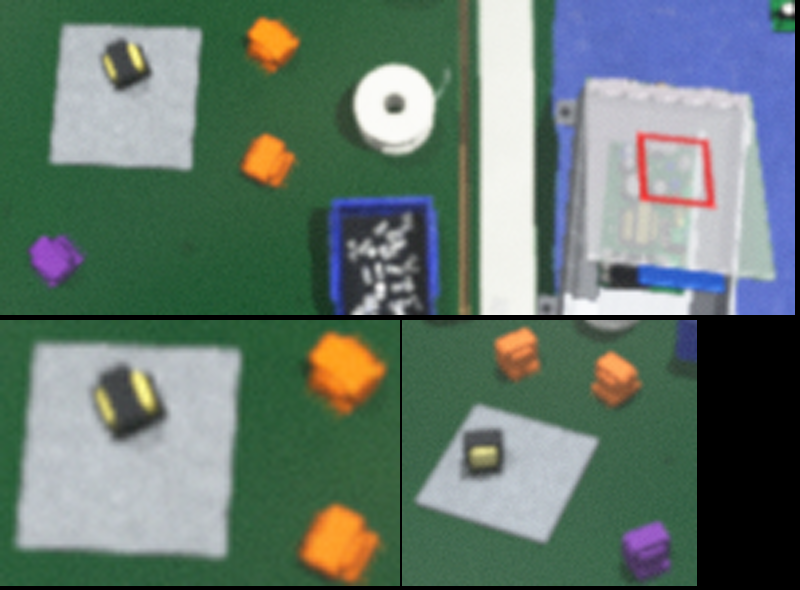

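View pics/top0.png

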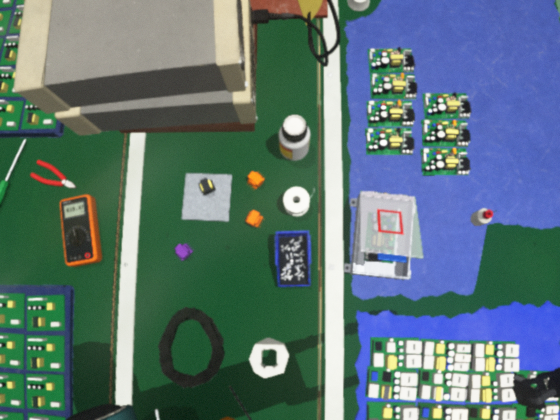

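The thing itself is the dark and yellow coil on the mat at top pixel (207,186). The look-alikes are orange at (256,180) and (254,218), and purple at (183,252). The close crop confirms the one on the mat. The box has its red frame at about (389,221) and its blue lip at about (390,258).

```bash
cat > meas.py <<'E'
from h import *
def load(n):
    z=np.load(n+"0.npz");return z["im"],z["d"]
def rays(n,sh):
    p=env.camera_params(n);W=cloud(n,np.ones(sh,np.float32)*1000);Rm=cv2.Rodrigues(np.array(p["rvec"],float))[0]
    c=-Rm.T@np.array(p["tvec"],float).ravel();return c,W-c
E
python3 - <<'E'
from meas import *
for n,win in (("top",(340,185,430,285)),("side",(265,125,360,215))):
    im,d=load(n);W=cloud(n,d);c,D=rays(n,d.shape)
    i=im.astype(int);red=(i[...,0]>140)&(i[...,0]>i[...,1]+70)&(i[...,0]>i[...,2]+70)
    m=np.zeros_like(red);m[win[1]:win[3],win[0]:win[2]]=1;red&=m
    print(n,"red",red.sum(),"spread",np.nanpercentile(W[red],[5,50,95],axis=0).round(1).tolist())
    # plane from red frame filled hull
    hull=cv2.convexHull(np.argwhere(red)[:,::-1].astype(np.int32));fm=np.zeros(red.shape,np.uint8);cv2.fillConvexPoly(fm,hull,1)
    q=W[(fm>0)&(d>0)]
    q=q[np.isfinite(q[:,0])];
    for _ in range(5):
        mu=q.mean(0);nn=np.linalg.svd(q-mu)[2][2];r=(q-mu)@nn;q=q[abs(r)<max(2.5*r.std(),1)]
    nn*=np.sign(nn[2]);
    print("n",nn.round(3),"tilt",np.arccos(nn[2]).round(3),"az",np.arctan2(-nn[1],-nn[0]).round(3),"std",r.std().round(2),len(q))
    P=c+D*(((mu-c)@nn)/(D@nn))[...,None];p=P[red]
    ex=np.array([nn[2],0,-nn[0]]);ex=-np.cross(nn,[0,0,1]);ex=np.cross(ex/np.linalg.norm(ex),nn)
    if ex[0]<0: ex=-ex
    ey=np.cross(nn,ex);uv=np.stack([(p-mu)@ex,(p-mu)@ey],-1).astype(np.float32)
    (a,b),sz,an=cv2.minAreaRect(uv);ctr=mu+a*ex+b*ey
    print("rect",sz,an,"ctr",ctr.round(1),"ex",ex.round(3))
    hinge=ctr+80*ex-5*nn;print("hinge",hinge.round(1))
im,d=load("top");W=cloud("top",d);c,D=rays("top",d.shape)
sl=(slice(170,200),slice(195,222));i=im[sl].astype(int)
y=(i[...,0]>150)&(i[...,1]>130)&(i[...,2]<i[...,0]-40);dark=i.max(-1)<100
for h in (24,30):
    P=(c+D*((h-c[2])/D[...,2])[...,None])[sl]
    for nm,m in (("yel",y),("dark",dark),("all",y|dark)):
        q=P[m][:,:2].astype(np.float32);print(h,nm,m.sum(),q.mean(0).round(1),cv2.minAreaRect(q), np.linalg.svd(q-q.mean(0))[2].round(2).tolist())
for row in i: print(" ".join(f"{r.sum()//3:3d}{'y' if r[0]>r[2]+40 else ' '}" for r in row[3:22]))
print("coil z>20:",np.nanmean(W[sl][(W[sl][...,2]>20)],0))
E
```

```text
top red 204 spread [[485.3, -438.7, 85.8], [507.2, -413.8, 105.5], [533.0, -393.9, 121.0]]
n [ 0.594 -0.064  0.802] tilt 0.641 az 3.034 std 0.93 567
rect (60.585914611816406, 46.04578399658203) 0.5404551029205322 ctr [ 509.4 -416.4  103. ] ex [ 0.797 -0.086 -0.598]
hinge [ 570.2 -422.9   51.2]
side red 1 spread [[484.1, -424.3, 117.1], [484.1, -424.3, 117.1], [484.1, -424.3, 117.1]]
n [0. 0. 1.] tilt 0.0 az -3.142 std 0.0 1
rect (0.0, 0.0) 0.0 ctr [nan nan nan] ex [nan nan nan]
hinge [nan nan nan]
24 yel 40 [596.2 -57.5] ((595.43896484375, -55.59184265136719), (16.451492309570312, 24.678424835205078), 23.58063507080078) [[0.4000000059604645, -0.9200000166893005], [0.9200000166893005, 0.4000000059604645]]
24 dark 176 [604.6 -59. ] ((602.233642578125, -58.99835205078125), (55.302574157714844, 51.240516662597656), 89.71790313720703) [[-1.0, 0.10000000149011612], [-0.10000000149011612, -1.0]]
24 all 216 [603.1 -58.8] ((602.233642578125, -58.99835205078125), (55.302574157714844, 51.240516662597656), 89.71790313720703) [[-0.9900000095367432, 0.12999999523162842], [-0.12999999523162842, -0.
[... 2902 characters left out ...]
 168  184  190 
191  196  195  189  162  110   80   79   92  116  130  152  165  166  163  158  170  186  189 
192  192  197  192  174  149  137  132  139  151  157  163  171  172  170  170  177  184  191 
195  193  199  196  190  182  175  177  175  171  172  168  172  174  179  185  190  192  190 
196  197  201  196  198  194  194  189  189  185  181  173  178  181  187  193  196  191  188 
199  196  199  196  197  196  195  195  191  192  190  184  187  186  189  188  190  194  191 
200  198  196  194  197  198  197  196  194  193  193  193  189  186  186  187  187  189  192 
coil z>20: [594.71894194 -56.16563324  27.71794532]<stdin>:16: RuntimeWarning: invalid value encountered in divide
```

Lid tilt is about 0.64 rad, and the frame measures 60.6 x 46.0 mm, which matches. The hinge comes out at (570,-423,51), also right, and the box yaw is about -0.10. I'll go above the lid near its front with the fingers shut.

```bash
python3 -m creep '[53,-23,0,0,0,0,0, 53,-23,0,0,0,0,0, 53,-24,0,0,0,0,0, 53,-24,0,0,0,0,0, 54,-23,10,0,0,0,0]'; python3 -m creep '[0,0,25,0,0,0,0, 0,0,25,0,0,0,0, 0,0,0,0,0,0,0]'
```

```text
clock: 1.62
tool_pos: [461.8, -411.9, 222.6]
tcp_rot: [0.001, 0.981, 0.196, 0.001]
ft_force: [-0.9, -0.5, -0.3]
width: 0.4
finger_force: 0.0
clock: 2.0
tool_pos: [458.9, -411.1, 168.7]
tcp_rot: [-0.002, 0.981, 0.196, -0.001]
ft_force: [0.1, -0.1, -0.3]
width: -0.3
finger_force: 0.0
```

```bash
for i in 1; do python3 -m creep '[0,0,15,0,0,0,0, 0,0,15,0,0,0,0, 0,0,12,0,0,0,0, 0,0,12,0,0,0,0, 0,0,12,0,0,0,0]'; python3 -m creep '[0,0,12,0,0,0,0, 0,0,12,0,0,0,0, 0,0,10,0,0,0,0, 0,0,6,0,0,0,0, 0,0,4,0,0,0,0]'; done
```

```text
clock: 2.62
tool_pos: [460.1, -412.9, 104.6]
tcp_rot: [0.0, 0.981, 0.196, 0.0]
ft_force: [-1.0, -0.1, 1.1]
width: 0.2
finger_force: 0.5
clock: 3.25
tool_pos: [460.0, -412.6, 60.8]
tcp_rot: [-0.0, 0.981, 0.196, -0.0]
ft_force: [-0.6, 0.9, 0.8]
width: -0.2
finger_force: 0.4
```

```bash
python3 -m creep '[0,0,4,0,0,0,0, 0,0,2,0,0,0,0, 0,0,2,0,0,0,0, 0,0,1,0,0,0,0, 0,0,0,0,0,0,0]'
```

```text
clock: 3.88
tool_pos: [460.3, -413.0, 54.9]
tcp_rot: [0.0, 0.981, 0.196, 0.0]
ft_force: [-4.3, 4.9, 12.7]
width: 0.1
finger_force: 6.7
```

```bash
python3 -m creep '[0,0,-45,0,0,0,0, 0,0,-45,0,0,0,0, 0,0,-45,0,0,0,0, 37,-40,0,0,0,0,0, 37,-40,0,0,0,0,0]';  python3 -m creep '[37,-40,0,0,0,0,50, 37,-40,0,0,0,0,50, 37,-39,0,0,0,0,50, 38,-39,0,0,0,0,50, 38,-39,0,0,0,0,50]'; python3 -m creep '[0,0,0,0,0,-10,50,0,0,0,0,0,-10,50,0,0,0,0,0,-10,50,0,0,0,0,0,-10,50,0,0,0,0,0,-10,50]'; python3 -m creep '[0,0,0,0,0,-10,50,0,0,0,0,0,-10,50,0,0,0,0,0,-10,50,0,0,0,0,0,-9,50,0,0,0,0,0,0,50]'
cat > lid.py <<'E'
from meas import *
# shut lid: red frame on z=55
im,d=env.get_image("top");np.savez("top1.npz",im=im,d=d);c,D=rays("top",d.shape);W=cloud("top",d)
i=im.astype(int);red=(i[...,0]>140)&(i[...,0]>i[...,1]+70)&(i[...,0]>i[...,2]+70)
m=np.zeros_like(red);m[185:285,340:430]=1;red&=m
P=c+D*((55-c[2])/D[...,2])[...,None]
print(red.sum(),cv2.minAreaRect(P[red][:,:2].astype(np.float32)),"z",np.nanpercentile(W[red][:,2],[5,50,95]))
s=env.get_state();print(s["clock"],s["tool_pos"],s["joint_positions"],R.from_quat(s["tcp_rot"],scalar_first=True).as_matrix().round(3).tolist())
s2,_=env.get_image("side")
cv2.imwrite("pics/c1.png",np.vstack([cv2.resize(im[150:290,150:430],None,fx=2,fy=2),cv2.resize(s2[200:340,150:430],None,fx=2,fy=2)])[...,::-1])
E
python3 lid.py
```

```text
clock: 4.5
tool_pos: [498.6, -310.3, 188.8]
tcp_rot: [0.001, 0.981, 0.195, 0.001]
ft_force: [0.9, -0.4, -0.1]
width: 0.2
finger_force: 0.0
clock: 5.12
tool_pos: [595.2, -55.0, 187.6]
tcp_rot: [0.0, 0.981, 0.196, 0.001]
ft_force: [1.0, -0.6, 0.3]
width: 50.2
finger_force: 0.0
clock: 5.75
tool_pos: [594.7, -56.6, 187.4]
tcp_rot: [0.0, 0.804, 0.595, 0.0]
ft_force: [-0.3, 0.2, -0.6]
width: 50.3
finger_force: 0.0
clock: 6.38
tool_pos: [594.6, -56.6, 187.4]
tcp_rot: [0.0, 0.563, 0.827, 0.0]
ft_force: [0.2, 0.1, -0.1]
width: 50.1
finger_force: 0.0
246 ((490.63616943359375, -414.55108642578125), (45.833438873291016, 59.89481735229492), 83.65819549560547) z [53.24206211 56.08667458 58.65322164]
6.425 [594.59842751 -56.63042466 187.34097785] [-1.36696866e-01  1.49479636e-01  1.82375851e+00  7.72054887e-05
  1.16805681e+00 -5.11165397e-01] [[-0.366, 0.931, 0.0], [0.931, 0.366, 0.0], [-0.0, 0.0, -1.0]]
```

View pics/c1.png

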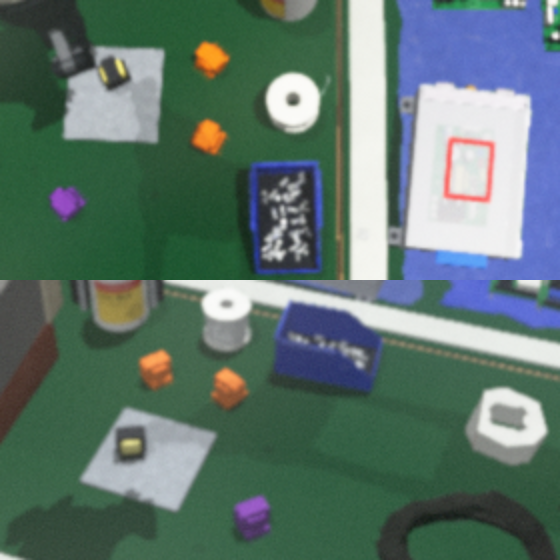

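The lid is flat and shut, with the frame centre at (490.6,-414.6) and yaw -6.3°. I'll come down above the coil and check from close by.

```bash
python3 -m creep '[0,0,40,0,0,0,50,0,0,40,0,0,0,50,0,0,40,0,0,0,50,0,0,20,0,0,0,50,0,0,0,0,0,0,50]'; python3 - <<'E'
from h import *
o=[]
for n,(x,y) in (("top",(170,150)),("side",(180,230))):
    im,_=env.get_image(n);o.append(cv2.resize(im[y:y+70,x:x+90],None,fx=4,fy=4,interpolation=cv2.INTER_CUBIC))
cv2.imwrite("pics/c2.png",np.hstack(o)[...,::-1])
E
```

```text
clock: 7.1
tool_pos: [593.2, -56.5, 45.7]
tcp_rot: [-0.002, 0.562, 0.827, -0.001]
ft_force: [-0.3, -0.3, 0.5]
width: 50.1
finger_force: 0.0
```

View pics/c2.png

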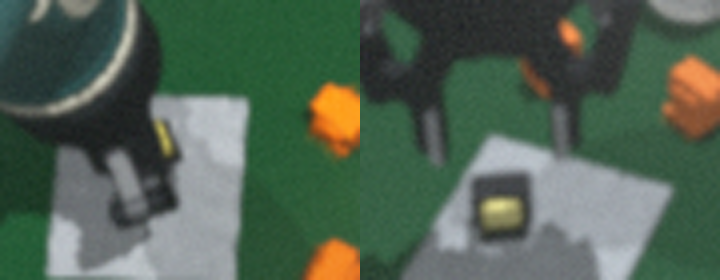

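```bash
python3 -m creep '[0,0,12,0,0,0,50,0,0,12,0,0,0,50,0,0,10,0,0,0,50,0,0,3,0,0,0,50,0,0,0,0,0,0,50]'; python3 -m creep '[0,0,0,0,0,0,15,0,0,0,0,0,0,15,0,0,0,0,0,0,15,0,0,0,0,0,0,15,0,0,0,0,0,0,15]'
```

```text
clock: 7.82
tool_pos: [594.2, -56.6, 9.8]
tcp_rot: [-0.0, 0.562, 0.827, -0.0]
ft_force: [-0.2, -0.4, 0.1]
width: 50.0
finger_force: 0.0
clock: 8.45
tool_pos: [595.2, -56.8, 11.0]
tcp_rot: [0.001, 0.562, 0.827, 0.0]
ft_force: [-0.4, -0.3, 5.1]
width: 23.8
finger_force: 59.0
```

```bash
python3 -m creep '[0,0,-15,0,0,0,15,0,0,-40,0,0,0,15,0,0,-50,0,0,0,15,0,0,-50,0,0,0,15,0,0,0,0,0,0,15]'; python3 - <<'E'
from h import *
o=[]
s=env.get_state();T=s["tool_pos"]
for n in ("top","side"):
    im,d=env.get_image(n);np.savez(n+"2.npz",im=im,d=d);p=env.camera_params(n)
    X=cv2.Rodrigues(np.array(p["rvec"],float))[0]@(T+[0,0,8])+np.array(p["tvec"],float).ravel()
    x,y=X[:2]/X[2];f=1+p["k1"]*(x*x+y*y);K=np.array(p["K"]);u=int(K[0,0]*x*f+K[0,2]);v=int(K[1,1]*y*f+K[1,2]);print(n,u,v)
    o.append(cv2.resize(im[v-35:v+35,u-35:u+35],(400,400),interpolation=cv2.INTER_CUBIC))
cv2.imwrite("pics/c3.png",np.hstack(o)[...,::-1]);print(T,s["width"],s["finger_force"])
E
```

```text
clock: 9.07
tool_pos: [598.1, -57.1, 171.7]
tcp_rot: [0.005, 0.562, 0.827, 0.002]
ft_force: [0.2, -0.3, 0.8]
width: 23.7
finger_force: 58.9
top 188 163
side 207 214
[598.14481166 -57.14989715 171.71146429] 23.747329598929856 58.92833884310676
```

View pics/c3.png

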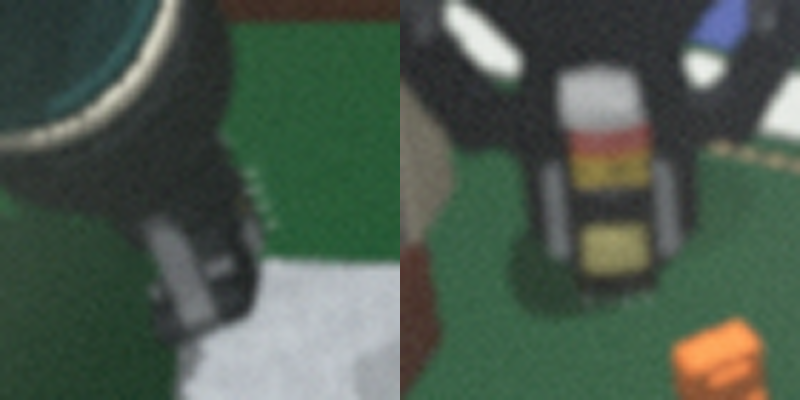

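```bash
python3 -m creep '[0,0,0,0,0,0,15,-20,-15,0,0,0,0,15,-37,-29,0,0,0,0,15,-37,-29,0,0,0,0,15,-37,-29,0,0,0,0,15]'; python3 -m creep '[-37,-29,0,0,0,0,15,-37,-29,0,0,0,0,15,-37,-29,0,0,0,0,15,-32,-26,0,0,0,0,15,-20,-16,0,0,0,0,15]';  python3 -m creep '[0,0,0,0,0,-9,15,0,0,0,0,0,-9,15,0,0,0,0,0,-9,15,0,0,0,0,0,-9,15,0,0,0,0,0,-9,15]'; python3 -m creep '[0,0,0,0,0,-9,15,0,0,0,0,0,-8,15,0,0,0,0,0,0,15,0,0,0,0,0,0,15]'
cat > look.py <<'E'
from h import *
import sys
o=[];s=env.get_state();T=s["tool_pos"];M=R.from_quat(s["tcp_rot"],scalar_first=True).as_matrix()
for n in ("top","side"):
    im,d=env.get_image(n);np.savez(n+"3.npz",im=im,d=d);W=cloud(n,d);p=env.camera_params(n)
    for r in env.trace(n,"coil"):
        q=W[r["mask"]];q=q[np.isfinite(q[:,0])];
        if len(q)==0 or np.linalg.norm(np.median(q,0)-T)>60: continue
        L=(q-T)@M
        print(n,round(r["p"],2),r["bbox"],len(q),"tool-frame pct",np.percentile(L,[5,25,50,75,95],axis=0).round(1).T.tolist())
    X=cv2.Rodrigues(np.array(p["rvec"],float))[0]@(T+[0,0,8])+np.array(p["tvec"],float).ravel()
    x,y=X[:2]/X[2];f=1+p["k1"]*(x*x+y*y);K=np.array(p["K"]);u=int(K[0,0]*x*f+K[0,2]);v=int(K[1,1]*y*f+K[1,2]);print(n,u,v)
    o.append(cv2.resize(im[v-35:v+35,u-35:u+35],(400,400),interpolation=cv2.INTER_CUBIC))
cv2.imwrite(f"pics/{sys.argv[1]}.png",np.hstack(o)[...,::-1]);print(T.round(1),M.round(3).tolist(),s["width"],s["finger_force"],s["joint_positions"].round(2))
d=np.array([490.6,-414.6,78])-T;print("to go (tool)",(d@M).round(1),"yaw y",np.degrees(np.arctan2(M[1,1],M[0,1])).round(1))
E
python3 look.py c4
```

```text
clock: 9.8
tool_pos: [546.2, -216.7, 163.0]
tcp_rot: [-0.002, 0.562, 0.827, -0.0]
ft_force: [0.5, 0.2, -0.1]
width: 23.9
finger_force: 58.9
clock: 10.42
tool_pos: [486.4, -416.0, 163.1]
tcp_rot: [-0.002, 0.563, 0.827, 0.0]
ft_force: [0.1, -0.5, -1.8]
width: 23.8
finger_force: 58.9
clock: 11.05
tool_pos: [487.8, -414.0, 163.8]
tcp_rot: [-0.001, 0.2, 0.98, 0.001]
ft_force: [0.4, 0.4, 0.0]
width: 24.0
finger_force: 58.9
clock: 11.55
tool_pos: [488.0, -414.6, 164.5]
tcp_rot: [-0.0, 0.057, 0.998, 0.0]
ft_force: [-0.1, 0.2, -0.0]
width: 23.8
finger_force: 58.9
top 0.66 [394.3, 231.5, 396.8, 239.8] 20 tool-frame pct [[11.1, 12.6, 13.7, 13.9, 14.3], [-3.0, 0.2, 2.7, 4.7, 6.1], [-14.7, -13.1, -10.9, -4.4, 1.1]]
top 396 227
side 0.65 [322.8, 121.4, 325.1, 136.5] 64 tool-frame pct [[9.6, 12.8, 15.3, 16.5, 18.4], [-11.3, 0.1, 6.0, 10.3, 13.7], [-16.8, -12.1, -2.6, 4.2, 8.8]]
side 318 126
[ 488.  -414.6  164.5] [[-0.994, 0.113, -0.001], [0.113, 0.994, 0.001], [0.001, 0.001, -1.0]] 23.815389826147356 58.90632230672054 [-0.74  0.25  1.75  0.    1.14 -2.2 ]
to go (tool) [-2.7  0.2 86.5] yaw y 83.5
```

View pics/c4.png

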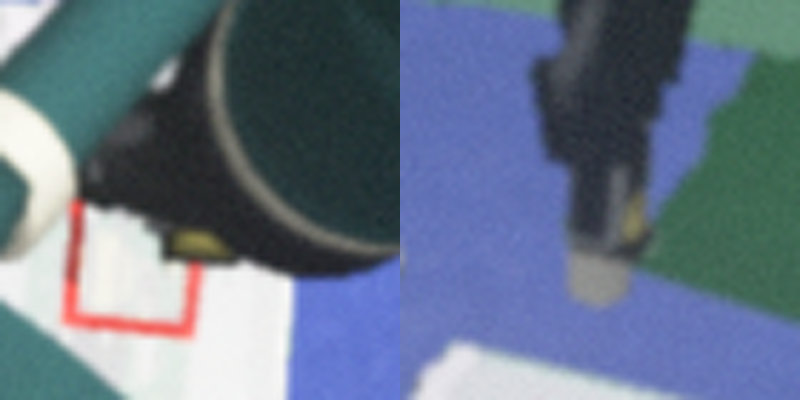

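The coil is held centred, with its yellow face at tool x ≈ +14 and its underside about 8 mm below the TCP. Now I'll lower it over the frame.

```bash
python3 -m creep '[-3,0,20,0,0,0,15,0,0,20,0,0,0,15,0,0,18,0,0,0,15,0,0,10,0,0,0,15,0,0,0,0,0,0,15]'; python3 look.py c5
```

```text
clock: 12.38
tool_pos: [490.3, -414.8, 95.6]
tcp_rot: [-0.001, 0.056, 0.998, 0.001]
ft_force: [0.8, -0.2, 0.0]
width: 23.9
finger_force: 58.9
top 0.49 [383.9, 236.3, 392.1, 245.6] 60 tool-frame pct [[9.2, 11.4, 13.2, 14.4, 16.1], [-6.5, -1.0, 4.3, 7.6, 10.2], [-16.4, -10.6, 1.1, 3.0, 41.0]]
top 388 231
side 315 151
[ 490.3 -414.8   95.6] [[-0.994, 0.111, -0.002], [0.111, 0.994, 0.002], [0.002, 0.002, -1.0]] 23.924525972111677 58.91381364664994 [-0.74  0.32  1.8  -0.    1.03 -2.2 ]
to go (tool) [-0.3  0.2 17.6] yaw y 83.6
```

```bash
python3 -m creep '[0,0,6,0,0,0,15,0,0,6,0,0,0,15,0,0,4,0,0,0,15,0,0,0,0,0,0,15,0,0,0,0,0,0,15]'; python3 look.py c6; python3 - <<'E'
import numpy as np,cv2
t=np.load("top3.npz")["im"];s=np.load("side3.npz")["im"]
cv2.imwrite("pics/c7.png",np.hstack([cv2.resize(a,(400,400),interpolation=cv2.INTER_CUBIC) for a in (t[195:275,350:430],s[120:200,270:350])])[...,::-1])
E
```

```text
clock: 13.2
tool_pos: [491.1, -415.5, 81.2]
tcp_rot: [-0.0, 0.056, 0.998, 0.0]
ft_force: [-0.8, 0.0, -0.3]
width: 24.0
finger_force: 58.9
top 0.47 [381.4, 235.6, 386.1, 243.8] 38 tool-frame pct [[9.8, 11.8, 13.7, 14.9, 16.3], [-3.9, 1.3, 5.2, 7.0, 9.7], [-17.1, -11.4, 0.4, 2.6, 5.3]]
top 387 231
side 314 156
[ 491.1 -415.5   81.2] [[-0.994, 0.111, -0.0], [0.111, 0.994, 0.0], [0.0, 0.0, -1.0]] 24.047540930536734 58.91203488456085 [-0.74  0.33  1.81  0.    1.   -2.2 ]
to go (tool) [0.6 0.8 3.2] yaw y 83.6
```

View pics/c7.png

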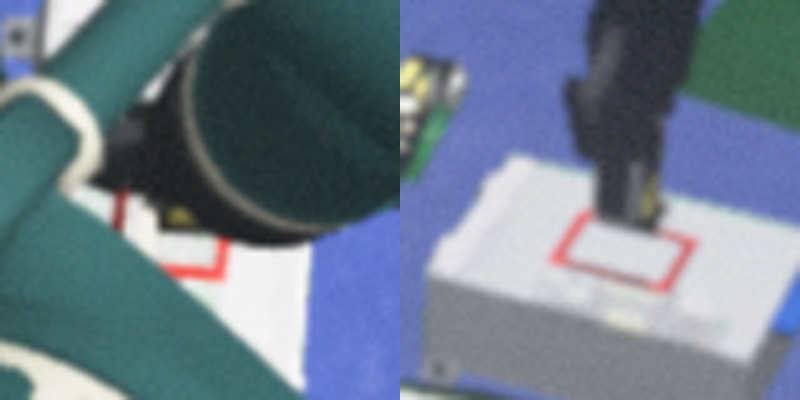

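The coil sits upright over the red frame. In the side crop it stands above the frame, whose centre is at about (625,250). One small correction, then I hand in.

```bash
python3 -m creep '[0.5,0.5,2,0,0,0,15,0,0,0,0,0,0,15,0,0,0,0,0,0,15,0,0,0,0,0,0,15,0,0,0,0,0,0,15]'; python3 -c "
from station import env
s=env.get_state();print(s['tool_pos'],s['dq'].round(4),s['finger_force']);print(env.job_done())"
```

```text
clock: 14.02
tool_pos: [490.7, -414.9, 79.3]
tcp_rot: [0.0, 0.056, 0.998, -0.0]
ft_force: [0.2, -0.4, 0.4]
width: 23.4
finger_force: 58.9
[ 490.6840876  -414.93786262   79.3346632 ] [ 0.0008 -0.0011  0.003   0.0006 -0.0014 -0.0015] 58.911240028683096
the job is handed in; nothing more can be done
None
```

The lid is shut and the job is handed in: the gripper is holding the coil still and upright over the red frame, centred to within about 2 mm by my measurements, its underside about 16 mm above the lid; the judge's verdict was not shown.

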